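Put the washed icing scrapers away in their slide-lid case

TASK

The icing scrapers standing in the slotted drying rack are dry: put them all away in the storage case beside the scraper that is already there. Slide the case's lid right back, draw each scraper straight up out of its slot by its black grip, keep it upright and stand it blade down in an empty bay, fully down, then slide the lid fully shut over them. Leave the rest of the table as it is.

Things in the scene. Friction and masses are not known exactly. Their poses are not given: they have to be found in the camera images.
- drying_rack: loose drying rack (1.1 kg), 193 x 196 x 64 high: steel tray with two slotted beech cheeks. Origin: centre of underside, z up. Four slots 7 wide at y = -67.5, -22.5, 22.5, 67.5 hold blades by their ends, along the rack's x, lower edge 14 above the table (grips 80 to 104 above it). They leave straight up only, clear of the slots once raised 50.
- storage_case: loose open-topped metal case (1.6 kg), 168 (x) x 230 (y) x 108 high; origin: centre of underside, z up. Its lid slides along its +y. Mouth 148 (x) x 222 (y). White slotted liners at both x ends, teeth up to z = 64, make five bays across y. Walls: -y 107 high, +y 96.5, rails along the x sides 108. Floor at z = 5; top of a seated scraper z = 95; lid underside z = 99.
- lid (a joint): slide position of the case's lid in m: 0 = fully shut, 0.215 = fully back; it moves along the case's +y, with about 1.2 N of friction, and stays where it is left.
- lid_grip (a point): middle of the black grip bar on the lid, to be pinched from above: 80 long (case's x), 12 thick (case's y, the slide direction), 18 high on the lid's top (z = 103 in the case frame); this point is at z = 112 and, lid shut, at x = 0, y = -60 in the case frame; it moves along +y with the lid. Axes as the case's.
- bay_1 (a point): bay 1 of the case: point on the case floor (z = 5 in the case frame) at x = 0, y = -76, where the origin of a seated scraper comes to lie; axes as the case's. The bay is 8 wide (y) and leaves 6 mm beyond each end of a blade; a scraper stands along x, either way round. Bays are 38 apart. It may be taken already.
- bay_2 (a point): bay 2 of the case: point on the case floor (z = 5 in the case frame) at x = 0, y = -38, where the origin of a seated scraper comes to lie; axes as the case's. The bay is 8 wide (y) and leaves 6 mm beyond each end of a blade; a scraper stands along x, either way round. Bays are 38 apart. It may be taken already.
- bay_3 (a point): bay 3 of the case: point on the case floor (z = 5 in the case frame) at x = 0, y = 0, where the origin of a seated scraper comes to lie; axes as the case's. The bay is 8 wide (y) and leaves 6 mm beyond each end of a blade; a scraper stands along x, either way round. Bays are 38 apart. It may be taken already.
- bay_4 (a point): bay 4 of the case: point on the case floor (z = 5 in the case frame) at x = 0, y = 38, where the origin of a seated scraper comes to lie; axes as the case's. The bay is 8 wide (y) and leaves 6 mm beyond each end of a blade; a scraper stands along x, either way round. Bays are 38 apart. It may be taken already.
- bay_5 (a point): bay 5 of the case: point on the case floor (z = 5 in the case frame) at x = 0, y = 76, where the origin of a seated scraper comes to lie; axes as the case's. The bay is 8 wide (y) and leaves 6 mm beyond each end of a blade; a scraper stands along x, either way round. Bays are 38 apart. It may be taken already.
- scraper_1: stainless icing scraper on edge: blade 130 long (x) x 3 thick (y), black grip 124 x 10 thick x 24 high along its top edge; 90 high, 0.15 kg. Origin: middle of the lower edge, z up; grip at z 66 to 90, pinched across y from above. This one has a straight lower edge. Starts in a slot of the drying rack; may be absent (three or all of these four are there).
- scraper_2: stainless icing scraper on edge: blade 130 long (x) x 3 thick (y), black grip 124 x 10 thick x 24 high along its top edge; 90 high, 0.15 kg. Origin: middle of the lower edge, z up; grip at z 66 to 90, pinched across y from above. This one has 8 coarse square teeth on its lower edge. Starts in a slot of the drying rack; may be absent (three or all of these four are there).
- scraper_3: stainless icing scraper on edge: blade 130 long (x) x 3 thick (y), black grip 124 x 10 thick x 24 high along its top edge; 90 high, 0.15 kg. Origin: middle of the lower edge, z up; grip at z 66 to 90, pinched across y from above. This one has 14 fine teeth on its lower edge. Starts in a slot of the drying rack; may be absent (three or all of these four are there).
- scraper_4: stainless icing scraper on edge: blade 130 long (x) x 3 thick (y), black grip 124 x 10 thick x 24 high along its top edge; 90 high, 0.15 kg. Origin: middle of the lower edge, z up; grip at z 66 to 90, pinched across y from above. This one has a wavy lower edge. Starts in a slot of the drying rack; may be absent (three or all of these four are there).
- stored_1: stainless icing scraper on edge: blade 130 long (x) x 3 thick (y), black grip 124 x 10 thick x 24 high along its top edge; 90 high, 0.15 kg. Origin: middle of the lower edge, z up; grip at z 66 to 90, pinched across y from above. Already stored in a bay of the case, stays there; exactly one of stored_1 to 3 is there, its bay varies.
- stored_2: stainless icing scraper on edge: blade 130 long (x) x 3 thick (y), black grip 124 x 10 thick x 24 high along its top edge; 90 high, 0.15 kg. Origin: middle of the lower edge, z up; grip at z 66 to 90, pinched across y from above. Already stored in a bay of the case, stays there; exactly one of stored_1 to 3 is there, its bay varies.
- stored_3: stainless icing scraper on edge: blade 130 long (x) x 3 thick (y), black grip 124 x 10 thick x 24 high along its top edge; 90 high, 0.15 kg. Origin: middle of the lower edge, z up; grip at z 66 to 90, pinched across y from above. Already stored in a bay of the case, stays there; exactly one of stored_1 to 3 is there, its bay varies.
- kitchen_timer: white round kitchen timer, 62 across, 44 high, on the table behind the work; bystander; origin at centre of underside
- liner_stack: stack of foil baking cups, 72 across, 61 high, behind the case; bystander; origin at centre of underside

How it is judged (in metres and radians):
On the way, in this order (a step that is already met when the one before it is completed fails the run):
1. the lid of the storage case is slid right back (value of joint lid above 0.195 m), for 0.2 s.
2. every scraper from the drying rack stands fully down in a bay of the case (z of scraper_1 in the frame of storage_case between -0.01 and 0.012 m and x of scraper_1 in the frame of storage_case between -0.012 and 0.012 m and y of scraper_1 in the frame of storage_case between -0.088 and 0.088 m and angle between each of scraper_1, scraper_2, scraper_3, scraper_4's own z axis and vertical below 0.3 rad and z of scraper_2 in the frame of storage_case between -0.01 and 0.012 m and x of scraper_2 in the frame of storage_case between -0.012 and 0.012 m and y of scraper_2 in the frame of storage_case between -0.088 and 0.088 m and z of scraper_3 in the frame of storage_case between -0.01 and 0.012 m and x of scraper_3 in the frame of storage_case between -0.012 and 0.012 m and y of scraper_3 in the frame of storage_case between -0.088 and 0.088 m and z of scraper_4 in the frame of storage_case between -0.01 and 0.012 m and x of scraper_4 in the frame of storage_case between -0.012 and 0.012 m and y of scraper_4 in the frame of storage_case between -0.088 and 0.088 m and contact force between the fingers and scraper_1 below 0.5 N and contact force between the fingers and scraper_2 below 0.5 N and contact force between the fingers and scraper_3 below 0.5 N and contact force between the fingers and scraper_4 below 0.5 N), for 0.2 s.
3. the lid is slid fully shut over them (value of joint lid below 0.006 m), for 0.2 s.
At the end, for the whole second after the job is handed in: Every scraper present, those from the rack and the one already stored, stands upright (within 0.3 rad) in a bay of the case, fully down (lower edge within 7 mm of the case floor), at rest, and the lid is shut to within 6 mm (z of scraper_1 in the frame of storage_case between -0.01 and 0.012 m and x of scraper_1 in the frame of storage_case between -0.012 and 0.012 m and y of scraper_1 in the frame of storage_case between -0.088 and 0.088 m and angle between each of scraper_1, scraper_2, scraper_3, scraper_4, stored_1, stored_2, stored_3's own z axis and vertical below 0.3 rad and z of scraper_2 in the frame of storage_case between -0.01 and 0.012 m and x of scraper_2 in the frame of storage_case between -0.012 and 0.012 m and y of scraper_2 in the frame of storage_case between -0.088 and 0.088 m and z of scraper_3 in the frame of storage_case between -0.01 and 0.012 m and x of scraper_3 in the frame of storage_case between -0.012 and 0.012 m and y of scraper_3 in the frame of storage_case between -0.088 and 0.088 m and z of scraper_4 in the frame of storage_case between -0.01 and 0.012 m and x of scraper_4 in the frame of storage_case between -0.012 and 0.012 m and y of scraper_4 in the frame of storage_case between -0.088 and 0.088 m and z of stored_1 in the frame of storage_case between -0.01 and 0.012 m and x of stored_1 in the frame of storage_case between -0.012 and 0.012 m and y of stored_1 in the frame of storage_case between -0.088 and 0.088 m and z of stored_2 in the frame of storage_case between -0.01 and 0.012 m and x of stored_2 in the frame of storage_case between -0.012 and 0.012 m and y of stored_2 in the frame of storage_case between -0.088 and 0.088 m and z of stored_3 in the frame of storage_case between -0.01 and 0.012 m and x of stored_3 in the frame of storage_case between -0.012 and 0.012 m and y of stored_3 in the frame of storage_case between -0.088 and 0.088 m and value of joint lid below 0.006 m and linear speed of each of scraper_1, scraper_2, scraper_3, scraper_4 below 0.02 m/s); the robot touches nothing.
It fails at once if a scraper is dropped or tipped over (angle between any of scraper_1, scraper_2, scraper_3, scraper_4, stored_1, stored_2, stored_3's own z axis and vertical above 0.9 rad).
It fails at once if a bystander (the timer or the stack of baking cups) is knocked away (distance of any of kitchen_timer, liner_stack from where it was at the start of the episode above 0.03 m).
Of scraper_1, scraper_2, scraper_3, scraper_4 only 3 to 4 are there at a start; the rules pass over those that are not, and their reading is None.
Of stored_1, stored_2, stored_3 only 1 to 1 are there at a start; the rules pass over those that are not, and their reading is None.
At some moment in a run one of drying_rack, storage_case may be knocked a few centimetres aside while the robot is not near it.
It also fails if it takes over 208 s, if anything falls off the work surface, if the arm or the gripper's body presses on something with over 40 N, if the wrist force passes 120 N, or if a joint passes its speed limit or range.

ROBOT

A 6-joint arm with a two-finger parallel gripper is mounted at the origin on a cart in front of the work surface, level with it; the furniture and walls round the work are solid. World frame = base frame: x ahead of the robot, y to its left, z up, the work surface at z = 0. Lengths are in m, angles in degrees, forces in N, time in s.
With the tool pointing down it reaches from about 0.375 to 0.75 m from the base axis. Payload 9 kg.
Tool frame: the origin (TCP) lies where the fingers leave the gripper's body, on its centre line; the fingertips stand 73 mm ahead of it and the grasp point (between the pads) lies 54 mm ahead of it (robot.tip_reach is the distance from the TCP to the fingertips, in m); z points along the fingers, y is the direction in which the jaws open and shut (so a half turn about z gives the same grasp; the last joint's range is limited). The gripper opens to 85 mm and grips with 20 to 120 N. Pads are 22 mm wide; open, the fingers measure 114 mm over their backs; the gripper's body (76 mm by 85 mm) begins 54 mm behind the grasp point. The pads swing forward as they close: fully open they stand 13 mm farther back than shut.
Start: joints at [-76.072, 5.964, 5.575, 89.605, 0, 77.527], TCP at [0.267, -0.537, 0.304] pointing down, gripper open.
Joint ranges: [-171.21, 171.21], [-48.23, 106.86], [-62.78, 66.21], [-105.2, 120.99], [-86.42, 89.51], [-180, 180]. Speed limits (degrees/s): [127.2, 127.2, 147.25, 180, 180, 180].

INTERFACE

Orientations are given as [roll, pitch, yaw] about the fixed x, y, z axes, in that order (R = Rz(yaw) Ry(pitch) Rx(roll)).
In Python, from plant import robot gives the robot as it stands. Calls block until the motion is done:
- robot.move_pose(position, orientation): joint-space move of the TCP to a pose.
- robot.line_to(position, vel=0.15, rotation=None, guard=None): straight line of the TCP; rotation=None keeps the orientation; vel is the mean speed in m/s. With guard (N) it stops when the force on the tool has changed by that much, and returns True; else False.
- robot.goto_joints(angles): joint-space move.
- robot.set_gripper(opening): finger opening in m; the grip force is fixed at half the most; returns when the fingers have stopped.
- robot.pause(seconds).
- robot.ik(position, orientation): joint angles nearest the present ones, or None.
- robot.observe(): the state.
- robot.grab_frame(name): name is "scene" or "top" or "wrist"; returns the picture (384x512x3 uint8, blue, green, red); there is no depth.
- robot.get_calibration(name): a dict with "vertical_fov" (degrees; the focal length in pixels is half the picture's height over the tangent of half this angle, whatever the lens; pixels are square), "cx", "cy" (the principal point, pixels), "rvec" (rotation vector, rad) and "tvec" (3), from world to camera coordinates, as OpenCV has them. Camera axes: x right, y down, z forward; pixel columns grow to the right and rows downward; lengths in m; the calibration is good to about 2 mm. A picture is of the moment at which its call begins: read the wrist's pose just before it. get_calibration takes no time and is no camera call; for the wrist camera it gives the pose at the moment of the call.
A pose or a line that the arm cannot do raises robot.IKError and nothing moves.
- robot.job_done(): hands the job in, once; it reports no verdict.
The state is a dict: "time": time; "q": joint angles; "qvel": joint speeds; "joint_torque": joint torques, N m; "tool_pos": TCP position; "tcp_rot": TCP orientation; "ft_force": force on the tool from outside, world axes, zero at the start; "torque": the same for the moment, N m; "gripper_width": finger opening in m.
Only numpy, scipy, OpenCV 4.12 (cv2) and the standard library are available. Lean on these libraries where they do the work, as an engineer would, in place of code of your own. Each camera call takes 0.05 s, during which the arm holds its last target.

## Working session

There is one attempt and no reset: what is moved stays moved. The work goes in short steps, each a Python script; the robot and the scene stay as the last script left them, time stands still between calls to the robot, and variables do not carry over. Pictures are saved under pics/ and viewed, and the job is handed in when it is done.

```bash
ls; mkdir -p pics
python3 - <<'E'
from plant import robot
import cv2
for n in ["scene","top","wrist"]:
    c=robot.get_calibration(n); print(n,c)
    cv2.imwrite(f"pics/a_{n}.png",robot.grab_frame(n))
print(robot.observe())
E
```

```text
pics
scene {'vertical_fov': 53.88690321127075, 'cx': 256.0844252954178, 'cy': 185.80790352473065, 'rvec': array([ 0.96970034, -2.31072073,  1.17744357]), 'tvec': array([0.44089991, 0.32545967, 0.88463822])}
top {'vertical_fov': 57.41436850089343, 'cx': 261.0655246360314, 'cy': 186.73003929503778, 'rvec': array([ 2.16430471, -2.22301738,  0.12483798]), 'tvec': array([0.01697303, 0.60044216, 0.984161  ])}
wrist {'vertical_fov': 65.32028902403799, 'cx': 258.48602995613754, 'cy': 186.32335617626083, 'rvec': array([-2.4609705 ,  1.52573502,  0.21714392]), 'tvec': array([-0.60028104, -0.03584167,  0.3791707 ])}
{'time': 0.15, 'q': array([-7.60726024e+01,  5.98940073e+00,  5.53840544e+00,  8.96041925e+01,
        8.84951309e-04,  7.75285709e+01]), 'qvel': array([ 0.03590565,  0.03798286,  0.18926921, -0.01755261,  0.01740715,
       -0.05669619]), 'joint_torque': array([ 4.01565674e-03, -5.57362568e+01,  5.04002023e+01,  1.27785240e-02,
       -3.40101669e-04, -6.35773620e-07]), 'tool_pos': array([ 0.26675699, -0.53724705,  0.30332547]), 'tcp_rot': array([-1.79946305e+02, -1.27820321e-02,  2.63988203e+01]), 'ft_force': array([ 0.64110718,  0.58420214, -0.47273708]), 'torque': array([ 0.10498892, -0.02226888, -0.03654377]), 'gripper_width': 0.08564105446318714}
```

View pics/a_scene.png

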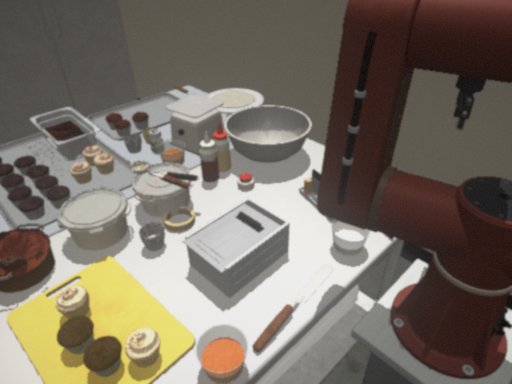

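View pics/a_top.png

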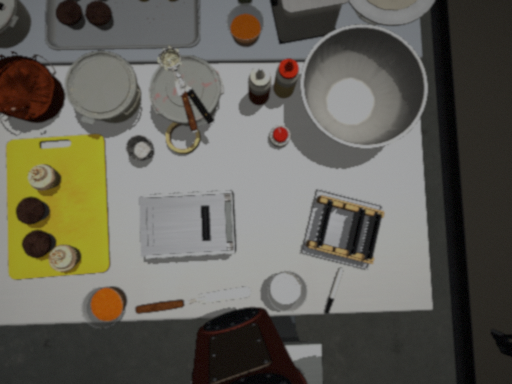

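View pics/a_wrist.png

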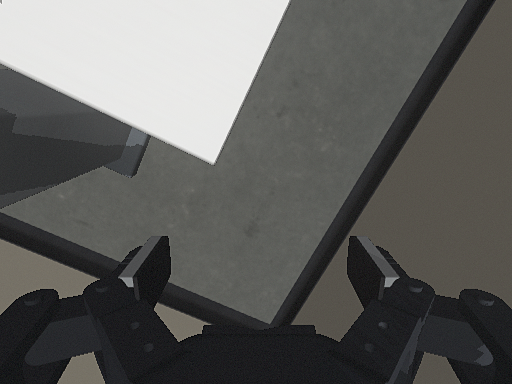

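The top view shows the case near (188,225), with its lid grip at (206,222), and the rack near (343,230). I'll enlarge both and turn pixels into positions.

```bash
cat > h.py <<'E'
import numpy as np, cv2
def cam(c):
    f=192/np.tan(np.radians(c["vertical_fov"])/2)
    K=np.array([[f,0,c["cx"]],[0,f,c["cy"]],[0,0,1.]])
    return K,np.asarray(c["rvec"],float),np.asarray(c["tvec"],float)
def px2w(c,uv,z):
    K,r,t=cam(c);R=cv2.Rodrigues(r)[0];C=-R.T@t
    d=R.T@np.linalg.inv(K)@np.array([uv[0],uv[1],1.])
    return C+d*(z-C[2])/d[2]
def w2px(c,P):
    K,r,t=cam(c);return cv2.projectPoints(np.asarray(P,float).reshape(-1,3),r,t,K,None)[0].reshape(-1,2)
def tri(obs):
    A=[];b=[]
    S=np.zeros((3,3));q=np.zeros(3)
    for c,uv in obs:
        K,r,t=cam(c);R=cv2.Rodrigues(r)[0];C=-R.T@t
        d=R.T@np.linalg.inv(K)@np.array([uv[0],uv[1],1.]);d/=np.linalg.norm(d)
        M=np.eye(3)-np.outer(d,d);S+=M;q+=M@C
    return np.linalg.solve(S,q)
E
python3 - <<'E'
from plant import robot
from h import *
im=cv2.imread("pics/a_top.png")
def crop(n,u0,v0,w,h,s): cv2.imwrite(n,cv2.resize(im[v0:v0+h,u0:u0+w],None,fx=s,fy=s,interpolation=cv2.INTER_CUBIC))
crop("pics/b_rack.png",290,180,110,100,6)
crop("pics/b_case.png",130,180,120,90,6)
c=robot.get_calibration("top")
print(px2w(c,(188,225),.1),px2w(c,(343,230),.1),px2w(c,(206,222),.112), px2w(c,(280,135),.03))
E
```

```text
[0.49871767 0.19773155 0.1       ] [ 0.47375939 -0.21087599  0.1       ] [0.50536702 0.14912496 0.112     ] [ 0.74946789 -0.05812078  0.03      ]
```

View pics/b_rack.png

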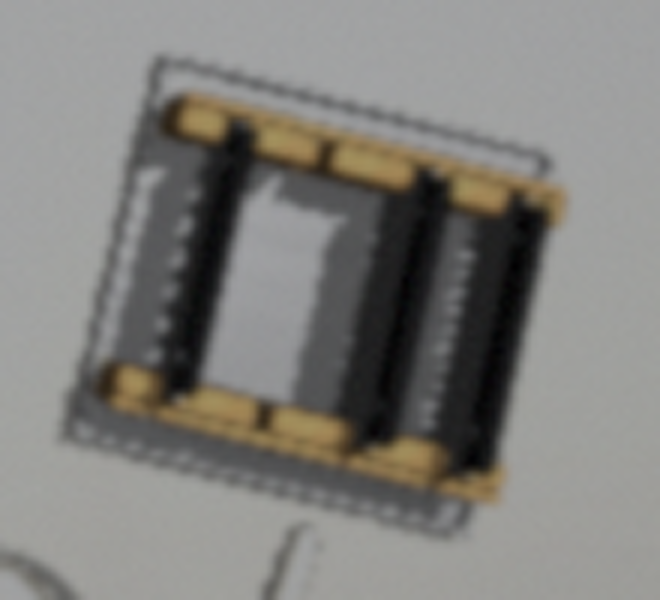

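View pics/b_case.png

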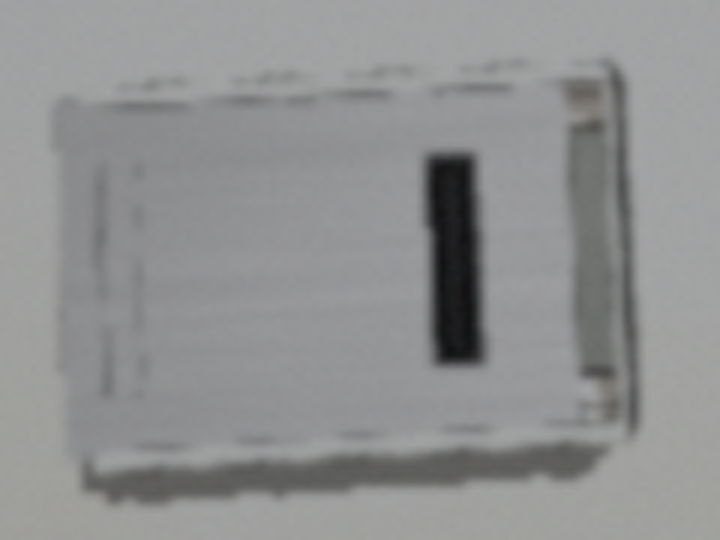

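Three scrapers are in slots 1, 3 and 4 counted from the image left. The second slot is empty. Next: wrist views over the rack and the case.

Run:
```python
from plant import robot
from h import *
def snap(n):
    robot.pause(0.3)
    c=robot.get_calibration("wrist"); im=robot.grab_frame("wrist"); cv2.imwrite(f"pics/{n}.png",im); np.save(f"pics/{n}.npy",c,allow_pickle=True)
    R=cv2.Rodrigues(c["rvec"])[0]; print(n,-R.T@c["tvec"],R[2],robot.observe()["tool_pos"],robot.observe()["time"])
robot.move_pose([0.42,-0.21,0.34],[180,0,-10]); snap("w1")
robot.line_to([0.42,-0.13,0.34]); snap("w2")
robot.move_pose([0.45,0.12,0.34],[180,0,0]); snap("w3")
robot.line_to([0.45,0.22,0.34]); snap("w4")
print(robot.observe()["q"])
```

```text
w1 [ 0.48975502 -0.22350427  0.41016835] [-0.27346108  0.04871717 -0.96064857] [ 0.41989858 -0.21035953  0.33988394] 1.8583
w2 [ 0.4898364  -0.14356491  0.41018991] [-0.27346706  0.04868848 -0.96064832] [ 0.41995792 -0.13042057  0.33988085] 2.8917
w3 [0.52112336 0.118343   0.41033458] [-2.77464042e-01  5.03188263e-04 -9.60735891e-01] [0.45015462 0.1193392  0.33998953] 4.2333Traceback (most recent call last):
  File "<stdin>", line 10, in <module>
plant.IKError: the arm cannot follow that straight line within its joint ranges
```

Run:
```python
from plant import robot
from h import *
print(robot.observe()["q"])
def snap(n):
    robot.pause(0.3)
    c=robot.get_calibration("wrist"); im=robot.grab_frame("wrist"); cv2.imwrite(f"pics/{n}.png",im); np.save(f"pics/{n}.npy",c,allow_pickle=True)
for p in [(.45,.22,.34),(.5,.15,.25),(.5,.35,.25),(.42,-.2,.25),(.5,.25,.3)]:
    for y in (0,180,-170,10): 
        q=robot.ik(p,[180,0,y]); print(p,y,None if q is None else np.round(q,0))
robot.move_pose([0.45,0.22,0.34],[180,0,0]); snap("w4")
print(robot.observe()["q"])
```

```text
[-1.30792277e+00 -1.68336066e+01 -1.21357258e+01  9.46974116e+01
 -4.18524616e-03  1.78765007e+02]
(0.45, 0.22, 0.34) 0 [  11.  -11.   -7.   94.    0. -169.]
(0.45, 0.22, 0.34) 180 [ 11. -11.  -7.  94.   0.  11.]
(0.45, 0.22, 0.34) -170 [ 11. -11.  -7.  94.   0.   1.]
(0.45, 0.22, 0.34) 10 [  11.  -11.   -7.   94.    0. -179.]
(0.5, 0.15, 0.25) 0 [   2.   -8.  -14.   84.    0. -178.]
(0.5, 0.15, 0.25) 180 [  2.  -8. -14.  84.   0.   2.]
(0.5, 0.15, 0.25) -170 [  2.  -8. -14.  84.   0.  -8.]
(0.5, 0.15, 0.25) 10 [  2.  -8. -14.  84.   0. 172.]
(0.5, 0.35, 0.25) 0 [  23.    8.    2.   84.    0. -157.]
(0.5, 0.35, 0.25) 180 [23.  8.  2. 84.  0. 23.]
(0.5, 0.35, 0.25) -170 [23.  8.  2. 84.  0. 13.]
(0.5, 0.35, 0.25) 10 [  23.    8.    2.   84.    0. -167.]
(0.42, -0.2, 0.25) 0 [-42. -18. -23.  86.   0. 138.]
(0.42, -0.2, 0.25) 180 [-42. -18. -23.  86.   0. -42.]
(0.42, -0.2, 0.25) -170 [-42. -18. -23.  86.   0. -52.]
(0.42, -0.2, 0.25) 10 [-42. -18. -23.  86.   0. 128.]
(0.5, 0.25, 0.3) 0 [  13.   -1.   -2.   89.    0. -167.]
(0.5, 0.25, 0.3) 180 [13. -1. -2. 89.  0. 13.]
(0.5, 0.25, 0.3) -170 [13. -1. -2. 89.  0.  3.]
(0.5, 0.25, 0.3) 10 [  13.   -1.   -2.   89.    0. -177.]
[ 1.10583442e+01 -1.06759110e+01 -6.88078290e+00  9.37946803e+01
  1.48999777e-03 -1.68939694e+02]
```

View pics/w1.png

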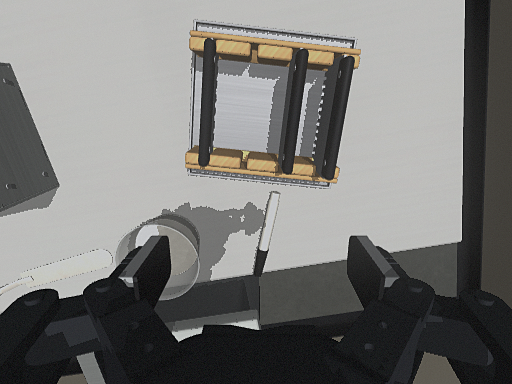

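View pics/w2.png

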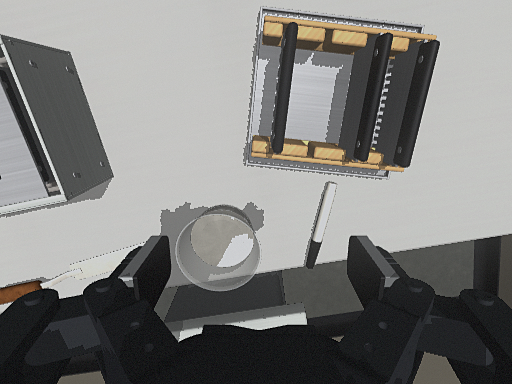

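View pics/w3.png

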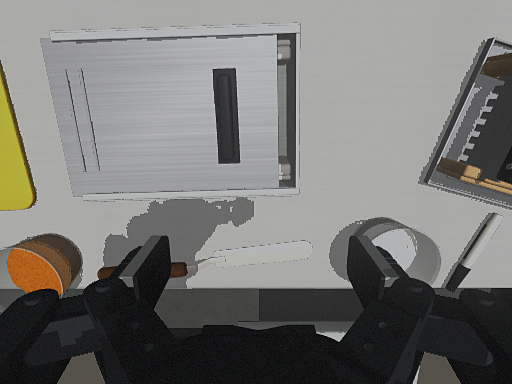

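Run:
```python
from h import *
def crop(s,n,u0,v0,w,h,k):
    im=cv2.imread(s); cv2.imwrite(n,cv2.resize(im[v0:v0+h,u0:u0+w],None,fx=k,fy=k,interpolation=cv2.INTER_CUBIC))
crop("pics/w1.png","pics/c1.png",180,10,190,190,3)
crop("pics/w2.png","pics/c2.png",240,0,200,190,3)
crop("pics/w3.png","pics/c3.png",200,10,120,200,3)
```

```text
(no output)
```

View pics/w4.png

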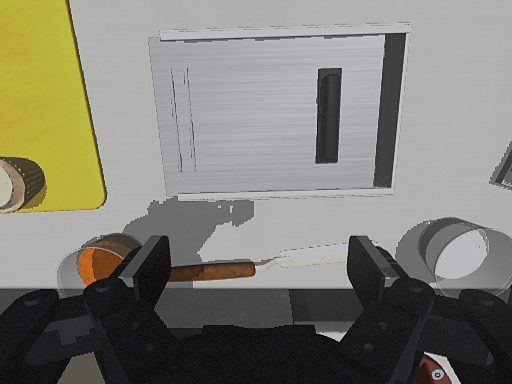

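View pics/c1.png

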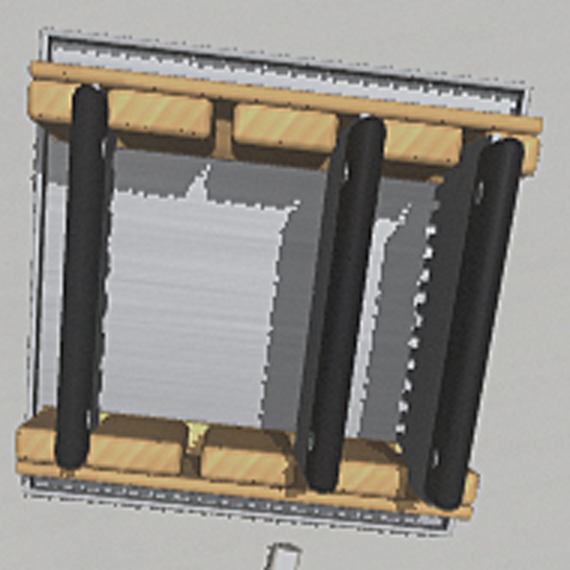

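View pics/c2.png

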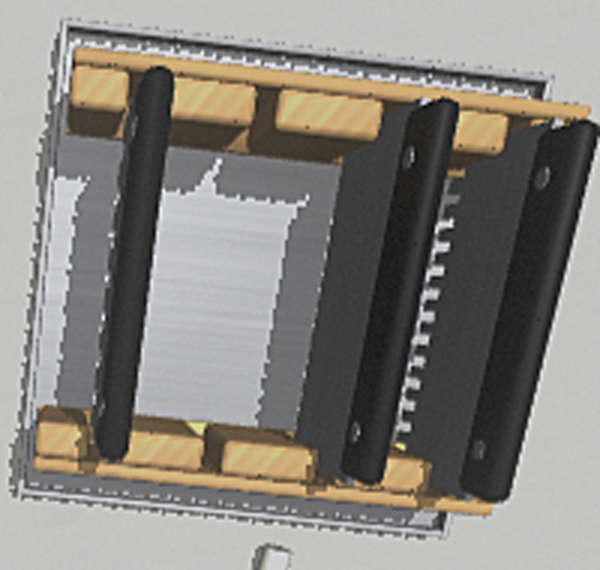

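View pics/c3.png

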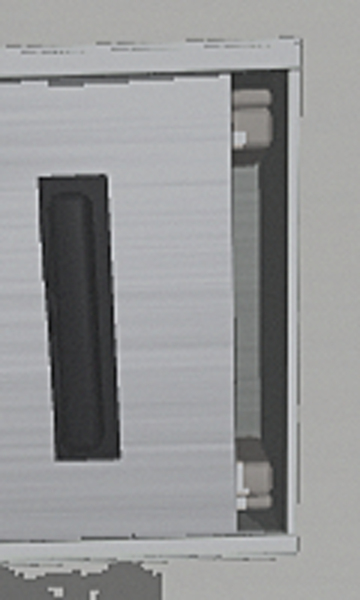

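Run:
```python
from h import *
def crop(s,n,u0,v0,w,h,k):
    im=cv2.imread(s); return cv2.resize(im[v0:v0+h,u0:u0+w],None,fx=k,fy=k,interpolation=cv2.INTER_CUBIC)
cv2.imwrite("pics/d3.png",crop("pics/w3.png","",30,10,80,200,3))
cv2.imwrite("pics/d4.png",crop("pics/w4.png","",140,15,275,195,2.9))
im=cv2.imread("pics/w1.png").max(2); 
print(im[90,180:360:2]); im=cv2.imread("pics/w2.png").max(2); print(im[90,260:440:2])
```

```text
[187 186 186 187 188 192 224  86 188 188 196  33  55  55  56  49  48  65
 198 186 188 188 190 189 189 188 188 185 188 183 186 186 186 185 188 190
 191 190 191 191 189 188 186 185 188 186 192  97 112 113 111 112 115  66
  61  66  38  40  48  56  48  35 216 197 199 109 109 109 110 110 109  67
  62  61  62  63  61  65  38  41  41  52  63  50  39 204 188 188 188 188]
[205 100 119 119 120 119 121 122  95  59  48  53  60  55  49 175 208 202
 201 200 198 196 198 199 195 200 196 193 192 194 194 192 193 194 197 195
 197 105 117 116 113 114 112 117  51  62  62  62  60  65  60  63  62  26
  34  34  30  38  53  61  39 178 202 202  37  60  61  58  59  60  60  57
  59  61  65  32  33  31  34  36  43  55  63  40 126 197 197 195 196 193]
```

View pics/d3.png

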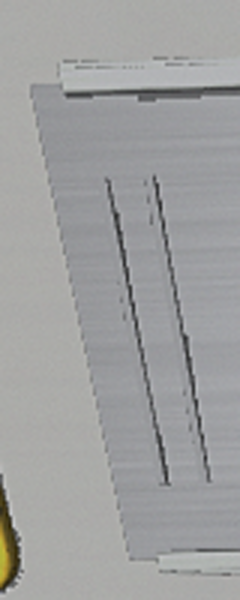

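View pics/d4.png

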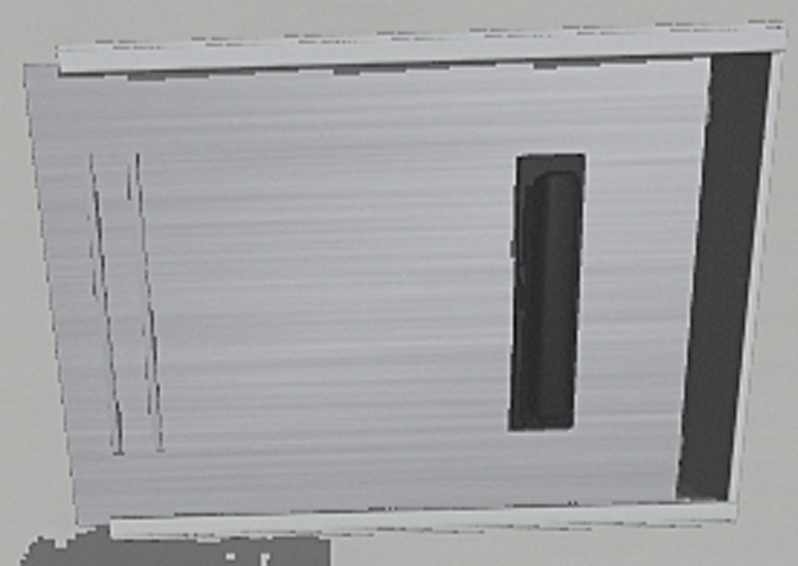

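```bash
cat > fit.py <<'E'
from h import *
from scipy.optimize import least_squares, minimize
def ld(n): return np.load(f"pics/{n}.npy",allow_pickle=True).item()
def place(p,L):
    c,s=np.cos(p[2]),np.sin(p[2]); L=np.atleast_2d(L)
    return np.c_[p[0]+c*L[:,0]-s*L[:,1], p[1]+s*L[:,0]+c*L[:,1], L[:,2]]
def fitpts(obs,p0,fz=True):
    def r(p):
        o=[]
        for c,L,uv in obs:
            P=place(p,L); P[:,2]+=p[3] if fz else 0; o.append((w2px(c,P)-uv).ravel())
        return np.concatenate(o)
    s=least_squares(r,p0,loss="soft_l1"); return s.x,r(s.x)
def grips(obs_names,seeds,thr=58,H=.024,Lx=.124,Ty=.010):
    """fit box to dark mask"""
    out=[]
    for s in seeds:
        def cost(p,dbg=False):
            e=0
            for n in obs_names:
                im,c=IM[n]
                B=np.array([[a*Lx/2,b*Ty/2,p[3]-h] for a in(-1,1) for b in(-1,1) for h in(0,H)])
                uv=w2px(c,place(p,B)); k=4
                hull=cv2.convexHull(((uv)*16*1).astype(np.float32).round().astype(np.int32))
                m=np.zeros(im.shape,np.uint8); cv2.fillConvexPoly(m,hull,1,cv2.LINE_AA if 0 else 8,4)
                # near window
                w=cv2.dilate(m,np.ones((9,9),np.uint8))
                e+=np.sum((m!=im)&(w>0))
            return e
        best=None
        IM={n:((cv2.imread(f"pics/{n}.png").max(2)<thr).astype(np.uint8),ld(n)) for n in obs_names}
        x=np.array(s,float)
        for it in range(3):
            r=minimize(cost,x,method="Nelder-Mead",options=dict(initial_simplex=np.vstack([x]+[x+d for d in np.diag([.006,.005,.05,.008])/(it+1)]),maxiter=250)); x=r.x
        out.append((x,r.fun))
    return out
E
python3 - <<'E'
from fit import *
R=.084;Y=.115
L=np.array([[R,-Y,.108],[-R,-Y,.108],[R,Y,.108],[-R,Y,.108]])
w3,w4=ld("w3"),ld("w4")
o=[(w3,L,np.array([[300,23.3],[299.3,194],[49.5,30.7],[82.7,199.3]])),(w4,L,np.array([[410.7,22.6],[393.8,194.7],[159.7,30.5],[177.9,200.2]]))]
p,r=fitpts(o,[.5,.2,0.03,0]); print("case",p,np.degrees(p[2]),np.round(r,1))
a=tri([(w3,(223.7,74)),(w4,(333.1,74.3))]);b=tri([(w3,(228.3,159)),(w4,(330.7,159.1))])
print("lidgrip",a,b,(a+b)/2,np.degrees(np.arctan2(-(a-b)[0]*0+(a-b)[1],(a-b)[0])))
m=(a+b)/2-np.array([*p[:2],0]);c,s=np.cos(p[2]),np.sin(p[2]);print("in case",c*m[0]+s*m[1],-s*m[0]+c*m[1])
w1,w2=ld("w1"),ld("w2")
sd=[]
for (u1,u2) in [(((90,90),(72,463)),((160,72),(110,455))),(((366,123),(322,485)),((437,105),(366,478))),(((503,143),(445,502)),((578,127),(488,495)))]:
    e=[tri([(w1,np.array(u1[i])/3+[180,10]),(w2,np.array(u2[i])/3+[240,0])]) for i in (0,1)]
    d=e[0]-e[1]; m=(e[0]+e[1])/2; print(e,np.linalg.norm(d)); sd.append([m[0],m[1],np.arctan2(d[1],d[0]),m[2]])
for x,f in grips(["w1","w2"],sd): print(np.round(x,4),np.degrees(x[2]),f)
E
```

```text
case [ 0.50264903  0.19300228  0.02719441 -0.00323511] 1.5581249613999442 [-0.2 -1.5 -0.9  2.2  0.9 -0.9  2.2  2.7 -0.6 -1.  -1.4  1.4  0.1 -1.3
  0.4  1.4]
lidgrip [0.54381064 0.15040956 0.11603429] [0.4650045  0.14817883 0.11946646] [0.50440757 0.1492942  0.11775038] 1.621411187258045
in case 0.0005694216936997115 -0.043739744607450864
[array([ 0.55136953, -0.18757442,  0.09821903]), array([ 0.43368838, -0.15336615,  0.09094123])] 0.12276817856324647
[array([ 0.52675659, -0.272394  ,  0.0978217 ]), array([ 0.41112415, -0.2409572 ,  0.09711895])] 0.11983166603226092
[array([ 0.51254559, -0.31371593,  0.10220574]), array([ 0.39681827, -0.28389466,  0.09544428])] 0.11969895895149638
[ 0.4939 -0.1701 -0.2794  0.0953] -16.010123322153216 824.0
[ 0.4683 -0.257  -0.2806  0.098 ] -16.07810832945271 948.0
[ 0.4547 -0.3009 -0.2809  0.0976] -16.09697452068365 1343.0
```

Lid grip at (0.504, 0.149), case yaw about 1.6°, lid about 16 mm open. I'll open the lid first.

Run:
```python
from plant import robot
from h import *
yaw=1.58; Y=[180,0,180+yaw]; s,c=np.sin(np.radians(yaw)),np.cos(np.radians(yaw))
g=np.array([.5044,.1493]); d=np.array([-s,c])
robot.move_pose([*g,.26],Y)
robot.set_gripper(0.05)
print(robot.line_to([*g,.180],vel=.1,guard=12)); print(robot.observe()["tool_pos"],robot.observe()["ft_force"])
robot.set_gripper(0.0); o=robot.observe(); print(o["gripper_width"],o["ft_force"])
e=g+d*.188
print(robot.line_to([*e,.180],vel=.1,guard=30)); print(robot.observe()["ft_force"])
e=g+d*.202
print(robot.line_to([*e,.180],vel=.03,guard=7)); o=robot.observe();print(o["tool_pos"],o["ft_force"],o["time"])
cv2.imwrite("pics/e_top.png",robot.grab_frame("top"))
robot.set_gripper(0.05); robot.line_to([*e,.26])
p=[.45,.19,.34]
robot.move_pose(p,[180,0,180+yaw]); robot.pause(.3)
cc=robot.get_calibration("wrist"); im=robot.grab_frame("wrist"); cv2.imwrite("pics/w5.png",im); np.save("pics/w5.npy",cc,allow_pickle=True)
t=cv2.imread("pics/e_top.png"); cv2.imwrite("pics/e_top2.png",cv2.resize(t[140:300,80:400],None,fx=2.5,fy=2.5))
```

```text
False
[0.50476211 0.14931978 0.18069551] [-0.01942834 -0.2718838   1.18866729]
0.0102807339718816 [-1.43938939  0.13609862  6.18807654]
False
[-0.44813026  1.81516918  6.06574819]
True
[0.49908513 0.34922749 0.18076187] [-0.53184184 -2.79872557  5.74416319] 16.375
```

View pics/w5.png

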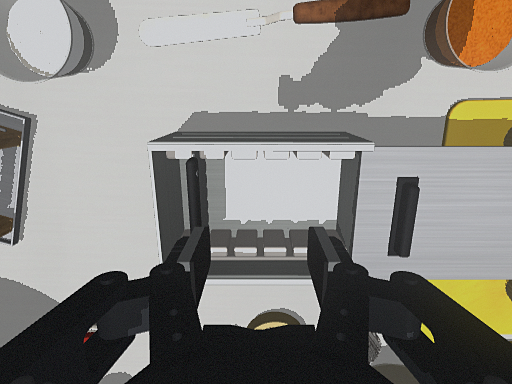

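View pics/e_top2.png

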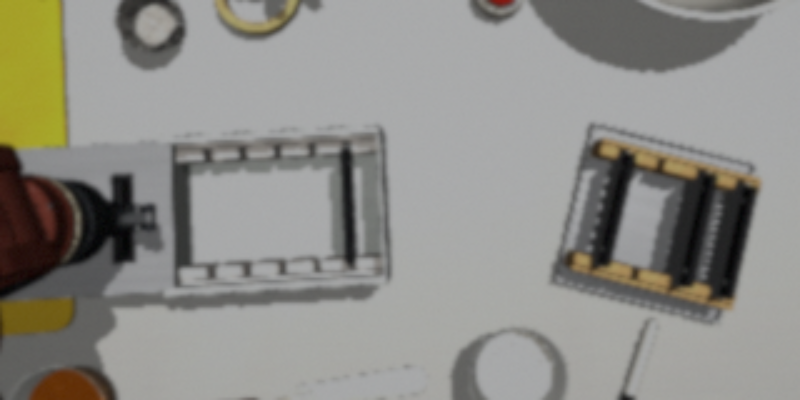

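The lid is right back. It stopped on its end after about 0.200 m of travel, from about 0.016. The stored scraper is in bay 1 (dark bar at (347,205) in the enlarged top crop), so bays 2–5 are free. Next: closer views of the rack, and the case with its lid open.

Run:
```python
from plant import robot
from h import *
def snap(n):
    robot.pause(0.3)
    c=robot.get_calibration("wrist"); im=robot.grab_frame("wrist"); cv2.imwrite(f"pics/{n}.png",im); np.save(f"pics/{n}.npy",c,allow_pickle=True)
    print(n,robot.observe()["time"])
robot.move_pose([.47,.13,.34],[180,0,1.6]);snap("w6")
robot.move_pose([.47,.23,.34],[180,0,1.6]);snap("w7")
robot.move_pose([.45,-.17,.34],[180,0,-16]);snap("w8")
robot.move_pose([.43,-.25,.34],[180,0,-16]);snap("w9")
def crop(s,n,u0,v0,w,h,k):
    im=cv2.imread(s); cv2.imwrite(n,cv2.resize(im[v0:v0+h,u0:u0+w],None,fx=k,fy=k,interpolation=cv2.INTER_CUBIC))
for n in("w6","w7"): crop(f"pics/{n}.png",f"pics/f_{n}.png",112 if n=="w6" else 180,20,266,200,3)
for n in("w8","w9"): crop(f"pics/{n}.png",f"pics/f_{n}.png",150,10,260,200,3)
```

```text
w6 21.5917
w7 26.9333
w8 32.0083
w9 32.7833
```

View pics/f_w6.png

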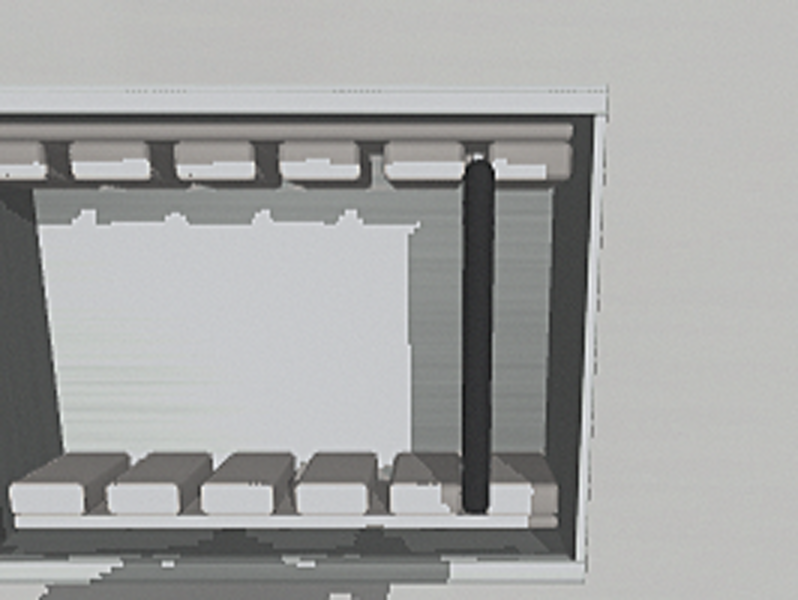

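View pics/f_w7.png

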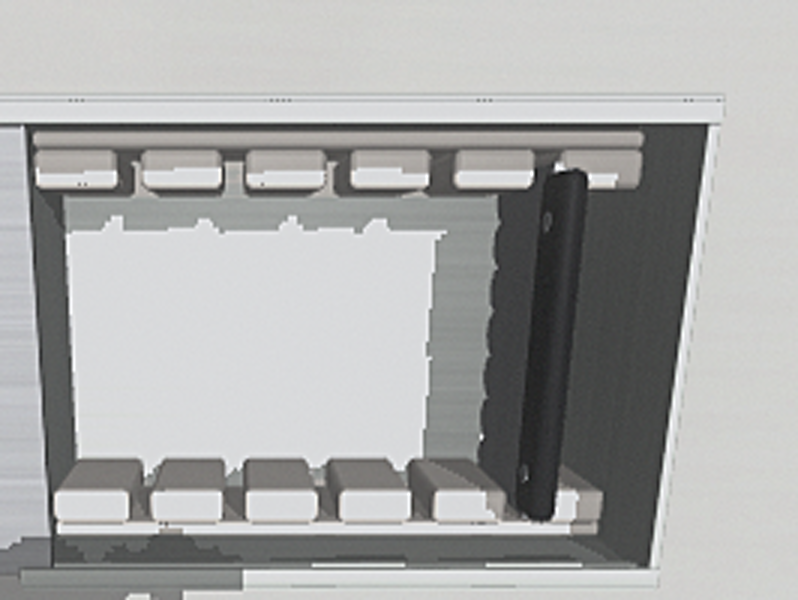

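View pics/f_w8.png

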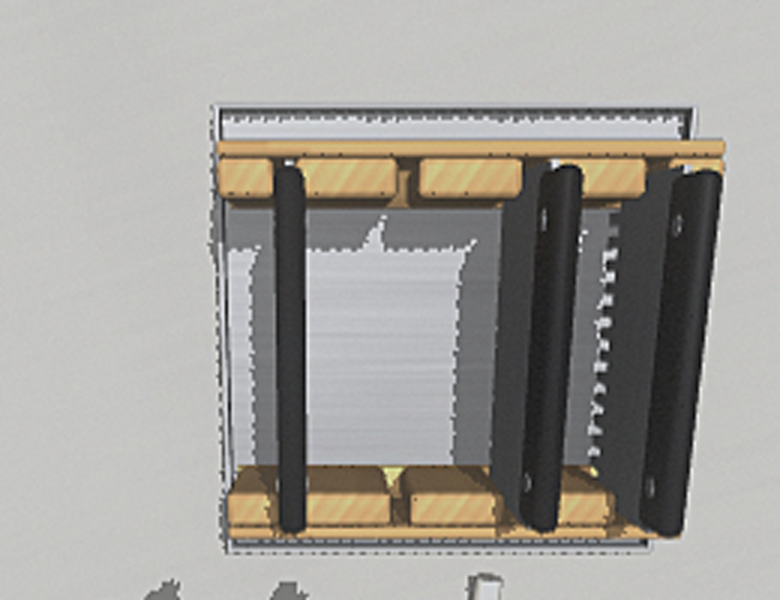

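View pics/f_w9.png

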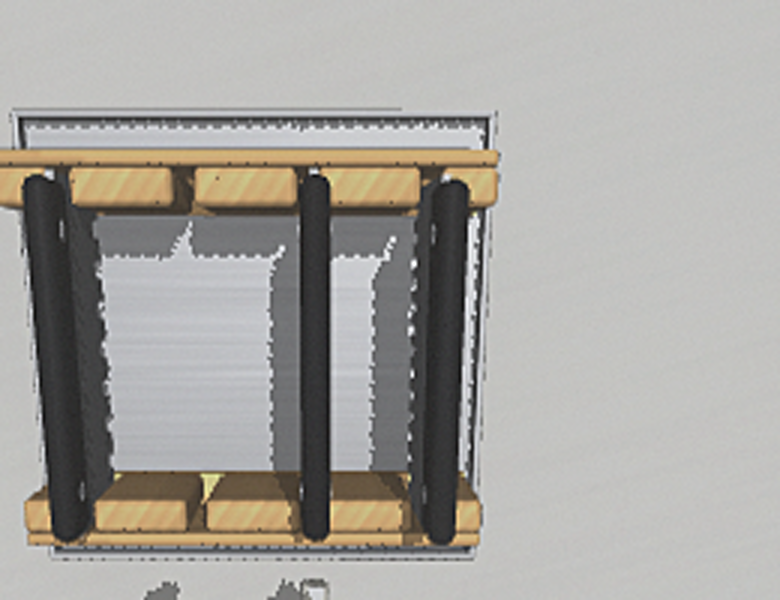

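Run:
```python
from fit import *
C={n:ld(n) for n in("w3","w4","w6","w7","w8","w9")}
off={"w6":(112,20),"w7":(180,20),"w8":(150,10),"w9":(150,10)}
def U(n,p): return np.array(p,float)/3+off[n]
S={"a":({"w8":((288,166),(292,532))},{"w9":((38,176),(62,542))}),
"b":({"w9":((316,173),(316,541))},{"w8":((568,166),(543,531))}),
"c":({"w9":((457,180),(444,545))},{"w8":((707,171),(666,536))})}
for k,(m,o) in S.items():
    (n,e),=m.items();(n2,e2),=o.items()
    P=[px2w(C[n],U(n,x),.104) for x in e]; d=P[0]-P[1]
    T=[tri([(C[n],U(n,e[i])),(C[n2],U(n2,e2[i]))]) for i in(0,1)]
    print(k,"z104:",(P[0]+P[1])/2,np.linalg.norm(d),np.degrees(np.arctan2(d[1],d[0])),"tri",(T[0]+T[1])/2,[round(t[2],4) for t in T],np.linalg.norm(T[0]-T[1]))
R=.084;Y=.115
L=np.array([[R,-Y,.108],[-R,-Y,.108],[R,Y,.108],[-R,Y,.108]])
o=[(C["w3"],L,np.array([[300,23.3],[299.3,194],[49.5,30.7],[82.7,199.3]])),(C["w4"],L,np.array([[410.7,22.6],[393.8,194.7],[159.7,30.5],[177.9,200.2]])),
(C["w6"],L[:2],np.array([U("w6",(607,88)),U("w6",(583,582))])),(C["w7"],L[:2],np.array([U("w7",(724,95)),U("w7",(658,587))]))]
p,r=fitpts(o,[.5,.2,.03,0]);print("all",p,np.degrees(p[2]),np.round(r,1))
p,r=fitpts(o[2:],[.5,.2,.03,0]);print("w67",p,np.degrees(p[2]),np.round(r,1))
p,r=fitpts(o[2:],[.5,.2,.03],False);print("w67 z fixed",p,np.degrees(p[2]),np.round(r,1))
def loc(P): m=P[:2]-p[:2];c,s=np.cos(p[2]),np.sin(p[2]);return np.round([c*m[0]+s*m[1],-s*m[0]+c*m[1]],4)
for z in(.064,.06): print("bays",[loc(px2w(C["w7"],U("w7",(u,188)),z)) for u in(129.5,234,338,442,547)],[loc(px2w(C["w7"],U("w7",(u,490)),z)) for u in(140,235,324)])
for n,e in(("w6",((480,160),(476,514))),("w7",((573,170),(540,520)))): print("stored",[loc(px2w(C[n],U(n,x),.095)) for x in e])
```

```text
a z104: [ 0.49361422 -0.17065772  0.104     ] 0.12117754097132792 -15.992134573806279 tri [ 0.49391131 -0.17064074  0.10125992] [np.float64(0.0972), np.float64(0.1053)] 0.12212698646001548
b z104: [ 0.46895141 -0.25754271  0.104     ] 0.12250600766055057 -16.09865022794801 tri [ 0.46865649 -0.2574048   0.09925929] [np.float64(0.0984), np.float64(0.1001)] 0.12337494876537873
c z104: [ 0.45478547 -0.30065135  0.104     ] 0.12190880866864079 -15.786403313040797 tri [ 0.45319592 -0.30156486  0.09438132] [np.float64(0.0958), np.float64(0.093)] 0.12568035016956275
all [ 0.50250986  0.19278193  0.02721676 -0.00342997] 1.559405358300799 [ 0.  -1.3 -0.7  2.2  1.3 -0.7  2.5  2.8 -0.5 -0.7 -1.3  1.4  0.5 -1.1
  0.7  1.5  0.2 -2.   0.1  0.8 -0.6 -1.1 -1.7  1.5]
w67 [ 0.50169769  0.19123041  0.03060782 -0.00635402] 1.7536991180565569 [ 0.9 -1.   1.3  0.3 -1.  -0.1 -1.3  0.9]
w67 z fixed [0.50101385 0.19324289 0.03239904] 1.8563282999446404 [-0.2 -1.6  0.5  2.8  0.2 -0.7 -0.5  3.5]
bays [array([0.0593, 0.0753]), array([0.0591, 0.0372]), array([ 0.059 , -0.0008]), array([ 0.0588, -0.0387]), array([ 0.0586, -0.077 ])] [array([-0.055 ,  0.0753]), array([-0.0552,  0.0373]), array([-0.0553,  0.0017])]
bays [array([0.0595, 0.0757]), array([0.0593, 0.0372]), array([ 0.0592, -0.0012]), array([ 0.059 , -0.0396]), array([ 0.0588, -0.0783])] [array([-0.0561,  0.0758]), array([-0.0563,  0.0373]), array([-0.0565,  0.0013])]
stored [array([ 0.0629, -0.0767]), array([-0.059 , -0.0762])]
stored [array([ 0.0626, -0.0749]), array([-0.0585, -0.0748])]
```

Rack and case are measured, and the triangulated heights agree with the text to about 5 mm (grip tops 94–101 mm against 104, case rim 3–6 mm low). First scraper is the one at image right, going into bay 5.

```bash
cat > act.py <<'E'
from plant import robot
from h import *
def st(): o=robot.observe(); return "t%.1f pos%s f%s w%.4f"%(o["time"],np.round(o["tool_pos"],4),np.round(o["ft_force"],1),o["gripper_width"])
def pick(x,y,yaw,op=.040,zt=.150):
    Y=[180,0,180+yaw]
    robot.move_pose([x,y,.26],Y); robot.set_gripper(op)
    h=robot.line_to([x,y,zt],vel=.1,guard=12); print("down",h,st())
    if h: return False
    robot.set_gripper(0); print("grip",st())
    robot.line_to([x,y,.30],vel=.1); robot.pause(.2); print("up",st()); return True
def bay(case,b):
    cx,cy,yw=case; s,c=np.sin(np.radians(yw)),np.cos(np.radians(yw)); yb=(b-3)*.038
    return cx-s*yb, cy+c*yb
def above(case,b,z=.30):
    robot.move_pose([*bay(case,b),z],[180,0,180+case[2]]); robot.pause(.2); print("above",st())
def lower(case,b,z=.1425):
    x,y=bay(case,b)
    robot.line_to([x,y,.215],vel=.1); print(st())
    h=robot.line_to([x,y,z],vel=.05,guard=8); print("low",h,st()); return h
def release(case,b,op=.028):
    robot.set_gripper(op); x,y=bay(case,b); robot.line_to([x,y,.26],vel=.1); print("rel",st())
def top(n,box=None):
    im=robot.grab_frame("top"); 
    cv2.imwrite(f"pics/{n}.png",cv2.resize(im[140:300,80:400],None,fx=2.5,fy=2.5,interpolation=cv2.INTER_CUBIC))
def snap(n):
    robot.pause(.3); c=robot.get_calibration("wrist"); im=robot.grab_frame("wrist"); cv2.imwrite(f"pics/{n}.png",im); np.save(f"pics/{n}.npy",c,allow_pickle=True)
CASE=(.5025,.1927,1.8)
E
python3 - <<'E'
from act import *
if pick(.4540,-.3009,-16): above(CASE,5); snap("g1"); top("g1t")
E
```

```text
down False t37.0 pos[ 0.4543 -0.3012  0.1508] f[0.2 0.4 1. ] w0.0399
grip t37.4 pos[ 0.4547 -0.2997  0.1508] f[1.3 8.2 7.3] w0.0090
up t39.2 pos[ 0.4539 -0.3008  0.2996] f[-0.1 -0.1 -0.9] w0.0088
above t41.5 pos[0.5004 0.2681 0.3   ] f[ 0.5  0.  -2.2] w0.0089
```

View pics/g1.png

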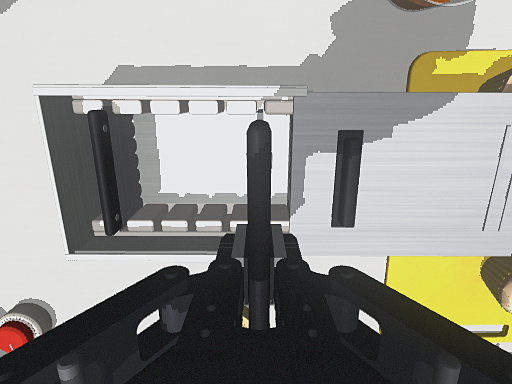

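View pics/g1t.png

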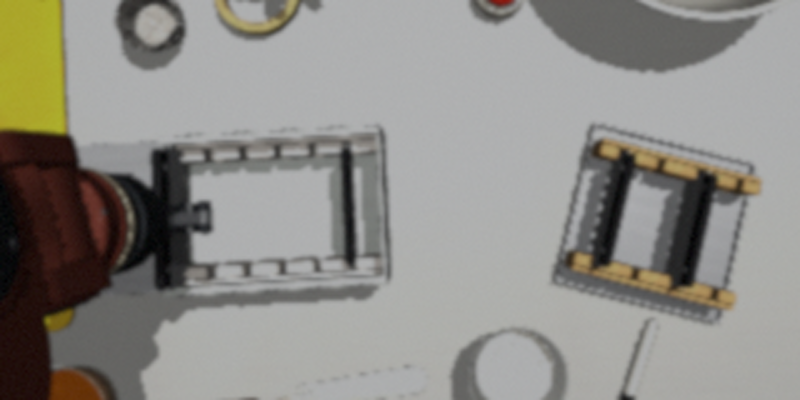

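Run:
```python
from act import *
c=np.load("pics/g1.npy",allow_pickle=True).item()
x,y=bay(CASE,5); s,k=np.sin(np.radians(1.8)),np.cos(np.radians(1.8))
print("proj bay slot -x end z64",w2px(c,[[x-k*.062,y-s*.062,.064]]),"grip end expected",w2px(c,[[x-k*.062,y-s*.062,.254]]),"held end at",px2w(c,(259,121),.254)-[x,y,0])
print("gap at",px2w(c,(260.5,108),.064)-[x,y,0])
im=cv2.imread("pics/g1.png"); cv2.imwrite("pics/g1c.png",cv2.resize(im[80:240,180:320],None,fx=4,fy=4,interpolation=cv2.INTER_CUBIC))
```

```text
proj bay slot -x end z64 [[259.27656947 108.13784047]] grip end expected [[260.5793428  121.68933113]] held end at [-0.06220744 -0.00255637  0.254     ]
gap at [-0.06213915 -0.00074132  0.064     ]
```

View pics/g1c.png

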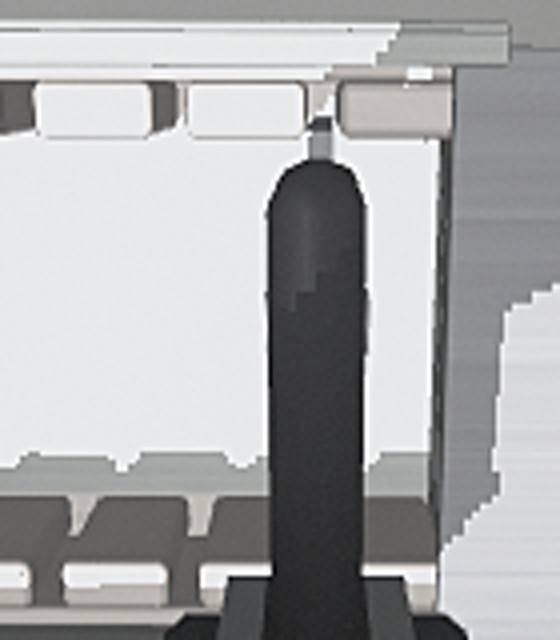

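The blade end at (320,150) of the crop lines up with the bay-5 gap (305–340), and the measured offsets are about 1 mm. Lowering.

Run:
```python
from act import *
lower(CASE,5);
```

```text
t42.9 pos[0.5005 0.2688 0.2158] f[ 0.1  0.4 -0.6] w0.0090
low False t44.5 pos[0.5003 0.2687 0.1429] f[-0.3 -0.2 -2.1] w0.0088
```

Run:
```python
from act import *
x,y=bay(CASE,5)
print(robot.line_to([x,y,.1395],vel=.02,guard=6),st())
release(CASE,5)
snap("g2")
top("g2t")
```

```text
True t44.7 pos[0.5005 0.2693 0.1421] f[-1.8 -0.   5.9] w0.0089
rel t46.4 pos[0.4998 0.2686 0.2592] f[1.  0.3 0.3] w0.0279
```

View pics/g2.png

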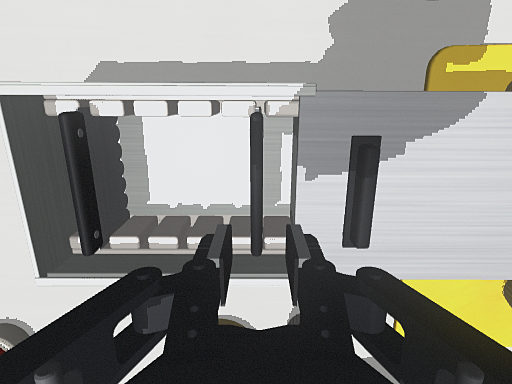

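View pics/g2t.png

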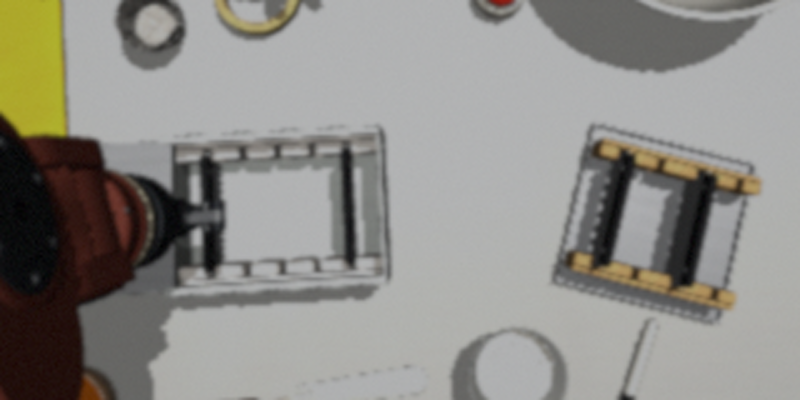

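The first scraper touched the floor at the predicted height and stands in bay 5, at (256,185) in the wrist view. The rack is still at (592,127)–(752,165). Second scraper to bay 4.

Run:
```python
from act import *
if pick(.4687,-.2575,-16): above(CASE,4); snap("g3"); top("g3t")
im=cv2.imread("pics/g3.png"); cv2.imwrite("pics/g3c.png",cv2.resize(im[80:240,140:320],None,fx=4,fy=3.7,interpolation=cv2.INTER_CUBIC))
```

```text
down False t50.2 pos[ 0.4691 -0.2578  0.1508] f[-0.1  0.5 -0.8] w0.0399
grip t50.6 pos[ 0.4692 -0.2567  0.1507] f[1.6 6.5 5.6] w0.0089
up t52.4 pos[ 0.4686 -0.2574  0.2997] f[ 0.2  0.1 -1.2] w0.0091
above t54.4 pos[0.5016 0.23   0.3   ] f[ 0.3  0.  -0.8] w0.0088
```

View pics/g3c.png

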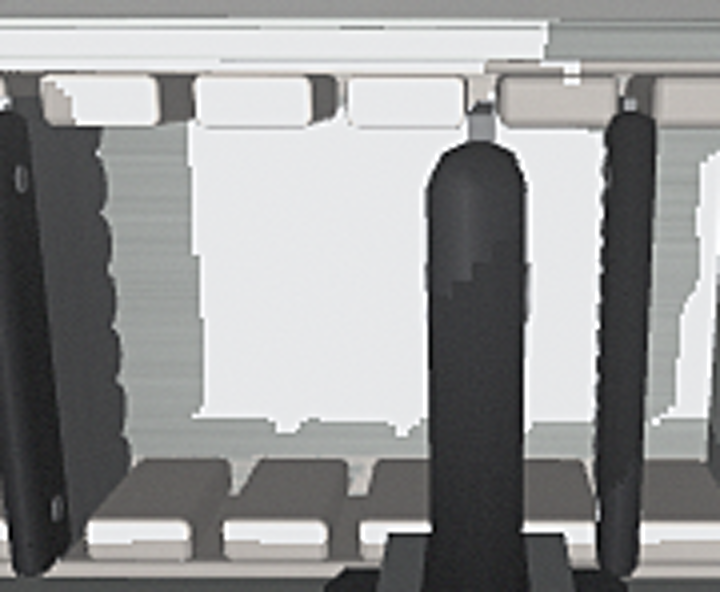

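View pics/g3t.png

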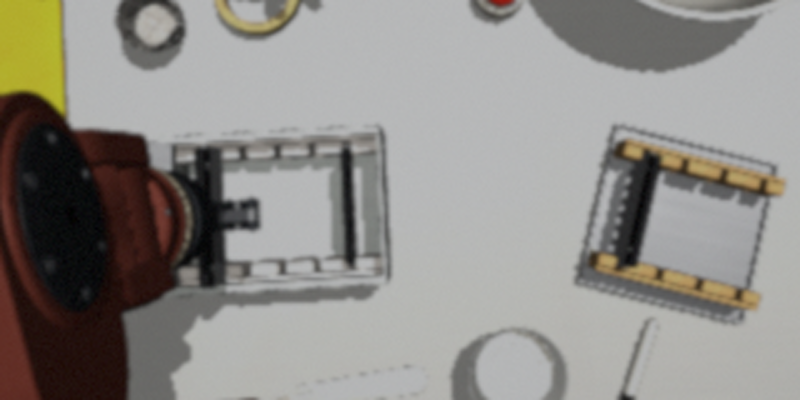

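The held blade, at (482,125), is in the bay-4 gap (468–498). The rack, however, has been knocked about 24 crop pixels to the right: its corner is now at (614,127), was (592,127). I'll place this scraper and then measure the rack again.

Run:
```python
from act import *
lower(CASE,4,.1425)
x,y=bay(CASE,4)
print(robot.line_to([x,y,.1395],vel=.02,guard=6),st())
release(CASE,4); snap("g4")
robot.move_pose([.45,-.17,.34],[180,0,164])
robot.move_pose([.45,-.19,.34],[180,0,-16]);snap("w10")
robot.move_pose([.43,-.27,.34],[180,0,-16]);snap("w11"); top("g5t")
for n in("w10","w11"):
    im=cv2.imread(f"pics/{n}.png"); cv2.imwrite(f"pics/f_{n}.png",cv2.resize(im[10:210,150:410],None,fx=3,fy=3,interpolation=cv2.INTER_CUBIC))
```

```text
t55.8 pos[0.5017 0.2307 0.2158] f[ 0.1  0.1 -1.5] w0.0088
low False t57.4 pos[0.5015 0.2307 0.1429] f[ 0.2 -0.7 -1.5] w0.0088
True t57.6 pos[0.5018 0.2313 0.1417] f[-0.9  1.1  6.5] w0.0090
rel t59.3 pos[0.501  0.2306 0.2592] f[-0.2 -0.4 -0.3] w0.0277
```

View pics/g4.png

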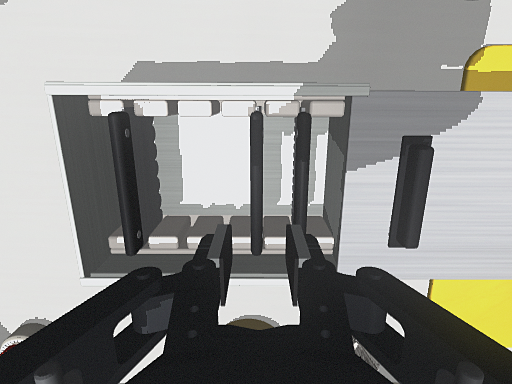

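View pics/f_w10.png

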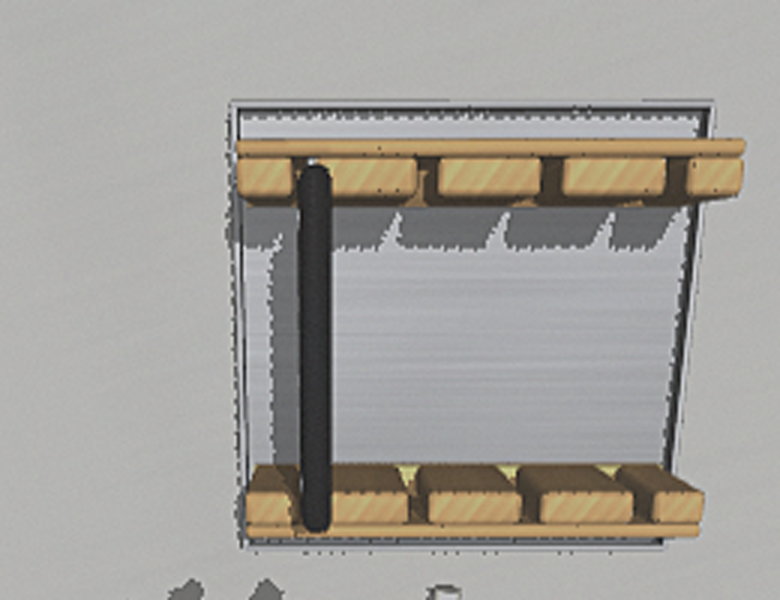

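View pics/f_w11.png

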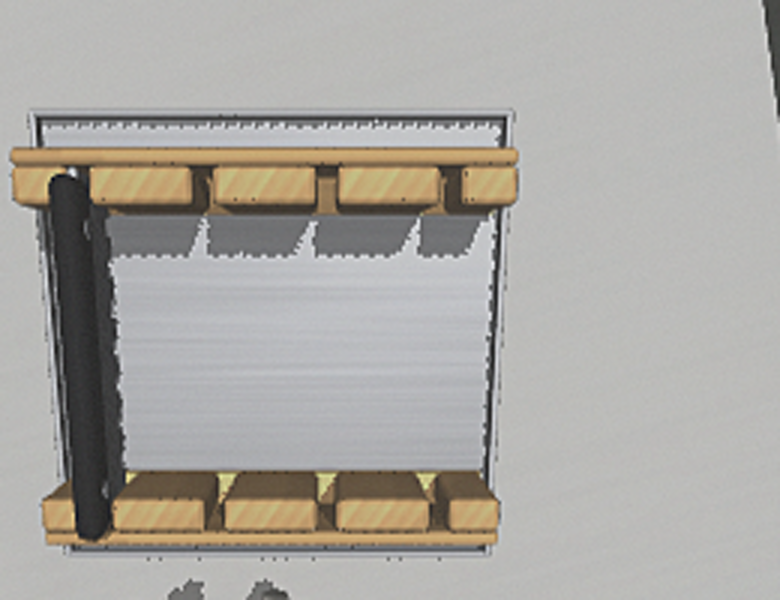

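View pics/g5t.png

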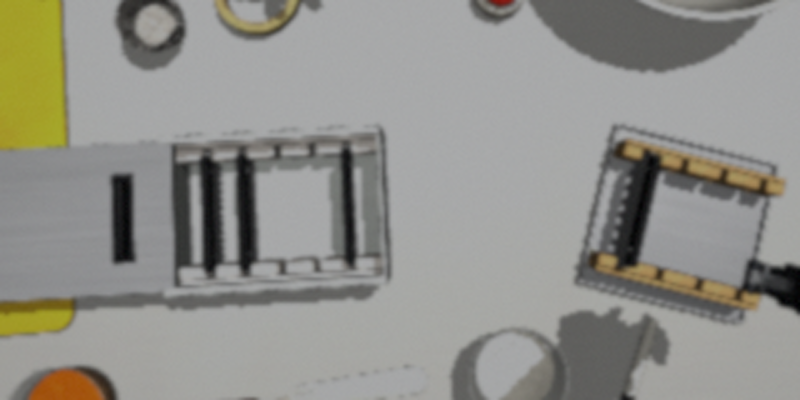

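Two scrapers are stored, in bays 4 and 5, and the case hasn't moved. The last scraper's grip ends are at (314,165) and (317,531) in the w10 crop.

Run:
```python
from act import *
c=np.load("pics/w10.npy",allow_pickle=True).item(); c2=np.load("pics/w11.npy",allow_pickle=True).item()
U=lambda p:np.array(p)/3+[150,10]
P=[px2w(c,U(p),.104) for p in((314,165),(317,531))]; d=P[0]-P[1]; m=(P[0]+P[1])/2; yaw=np.degrees(np.arctan2(d[1],d[0]))
T=[tri([(c,U(a)),(c2,U(b))]) for a,b in(((314,165),(60,175)),((317,531),(86,540)))]
print(m,np.linalg.norm(d),yaw,(T[0]+T[1])/2)
if pick(m[0],m[1],yaw): above(CASE,3); snap("g6"); top("g6t")
im=cv2.imread("pics/g6.png"); cv2.imwrite("pics/g6c.png",cv2.resize(im[80:240,140:320],None,fx=4,fy=3.7,interpolation=cv2.INTER_CUBIC))
```

```text
[ 0.49156009 -0.19901934  0.104     ] 0.1211069550763981 -15.700129372407806 [ 0.49186827 -0.19911349  0.10426648]
down False t69.0 pos[ 0.4919 -0.1993  0.1508] f[ 0.4 -0.3 -0.1] w0.0401
grip t69.4 pos[ 0.4922 -0.1978  0.1508] f[2.8 7.3 6.6] w0.0088
up t71.2 pos[ 0.4915 -0.1989  0.2997] f[ 0.2 -0.3 -2.1] w0.0090
above t72.9 pos[0.5028 0.1918 0.3   ] f[ 0.4  0.9 -2. ] w0.0090
```

View pics/g6c.png

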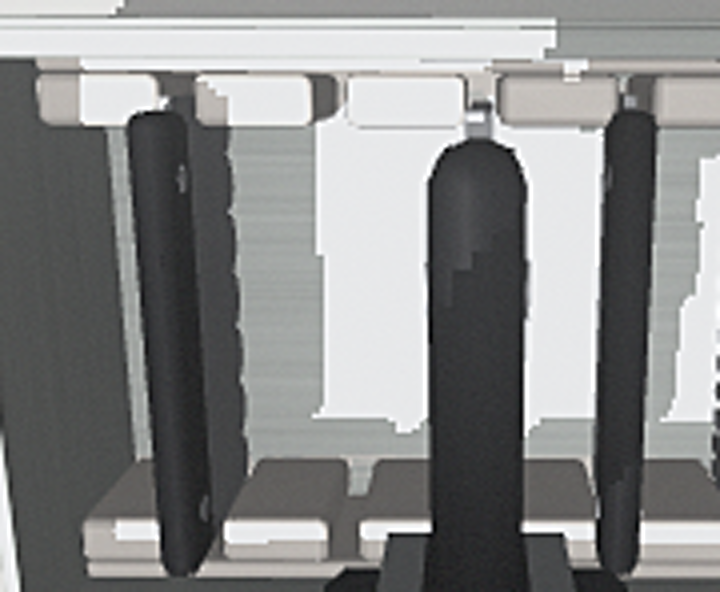

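View pics/g6t.png

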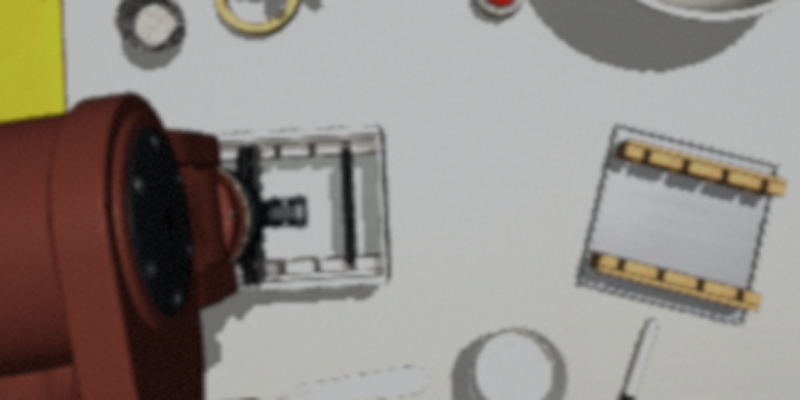

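The rack is empty, and the third blade is in line with the bay-3 gap at (480,115). I'll lower it, then look at the lid grip.

Run:
```python
from act import *
lower(CASE,3,.1425)
x,y=bay(CASE,3)
print(robot.line_to([x,y,.1395],vel=.02,guard=6),st())
release(CASE,3)
robot.move_pose([.46,.23,.34],[180,0,181.8]); snap("h1"); 
robot.move_pose([.46,.33,.34],[180,0,181.8]); snap("h2")
```

```text
t74.3 pos[0.5029 0.1928 0.2158] f[-0.2 -1.3 -1.5] w0.0093
low False t75.9 pos[0.5027 0.1927 0.1429] f[ 0.2 -0.6 -1.7] w0.0088
True t76.1 pos[0.5029 0.1933 0.1421] f[-1.8  0.5  6.3] w0.0091
rel t77.8 pos[0.5022 0.1927 0.2592] f[-0.5  0.2  0.1] w0.0281
```

View pics/h1.png

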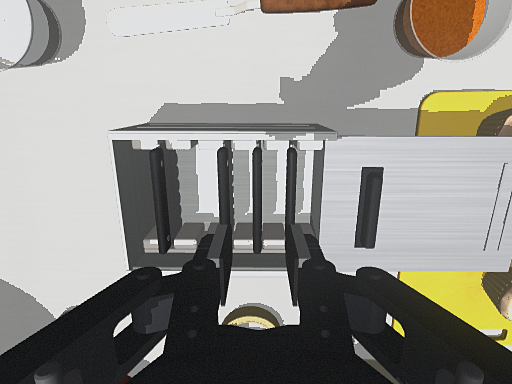

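View pics/h2.png

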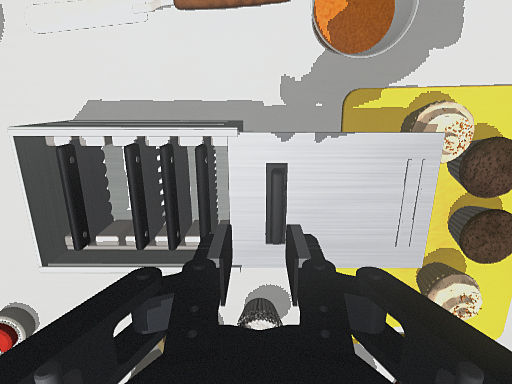

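All four scrapers stand level in bays 1, 3, 4 and 5. The lid bar's top is at about (278,205) in h2. Closing the lid.

Run:
```python
from act import *
c=np.load("pics/h2.npy",allow_pickle=True).item(); print(px2w(c,(278,205),.121))
yaw=1.8; s,k=np.sin(np.radians(yaw)),np.cos(np.radians(yaw)); d=np.array([-s,k])
g0=np.array(CASE[:2])+d*.155; print(g0)
robot.move_pose([*g0,.26],[180,0,180+yaw]); robot.set_gripper(.05)
print(robot.line_to([*g0,.180],vel=.1,guard=12),st())
robot.set_gripper(0); print(st())
e=g0-d*.205
print(robot.line_to([*e,.180],vel=.1,guard=30),st())
e=g0-d*.225
print(robot.line_to([*e,.180],vel=.03,guard=10),st())
```

```text
[0.49334473 0.34950431 0.121     ]
[0.49763133 0.34762352]
False t81.2 pos[0.498  0.3478 0.1808] f[0.6 0.4 0.9] w0.0499
t81.6 pos[0.4979 0.3478 0.1808] f[-2.  -0.2  5.5] w0.0104
False t83.8 pos[0.5037 0.1427 0.1807] f[-5.6 -0.6  9. ] w0.0104
True t84.2 pos[0.504  0.1333 0.1807] f[0.1 0.9 4.7] w0.0104
```

Run:
```python
from act import *
p=robot.observe()["tool_pos"]
robot.set_gripper(.05); robot.line_to([p[0],p[1],.28],vel=.1)
robot.move_pose([.45,.13,.34],[180,0,181.8]); snap("i1")
robot.move_pose([.42,-.13,.36],[180,0,164]); robot.pause(.5); top("i2"); print(st())
im=cv2.imread("pics/i1.png"); cv2.imwrite("pics/i1c.png",cv2.resize(im[100:300,120:420],None,fx=2.6,fy=2.6))
```

```text
t88.2 pos[ 0.42   -0.1298  0.36  ] f[0.2 0.6 0.8] w0.0498
```

View pics/i1c.png

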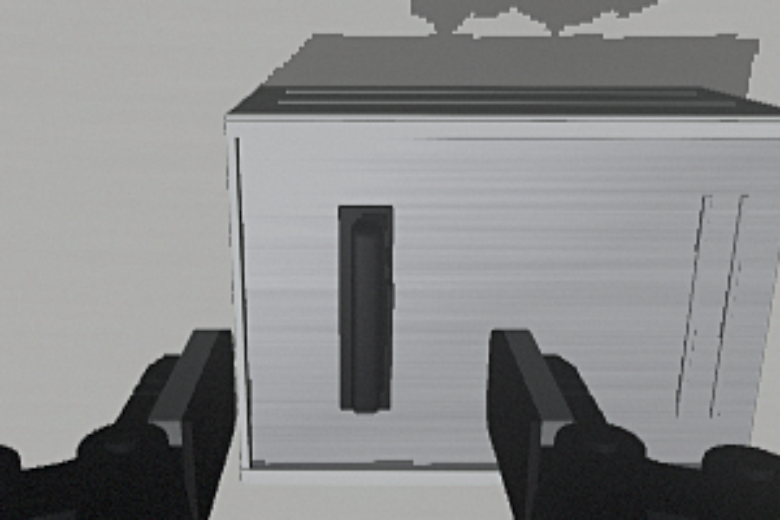

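View pics/i2.png

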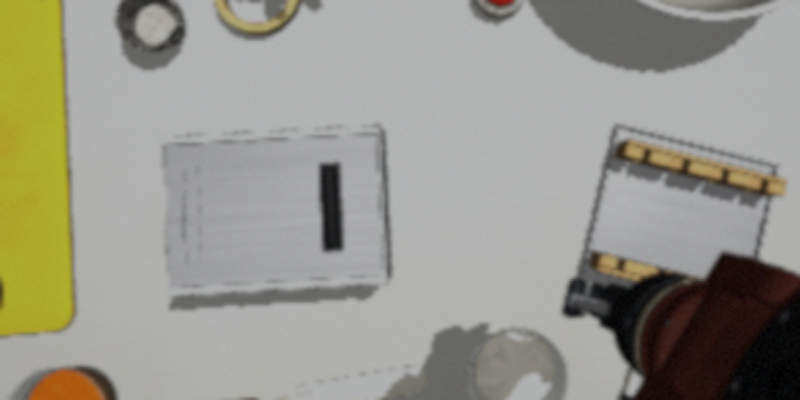

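The lid is against the -y wall with only a ~1 mm line. The bar's travel between the two stops is about 0.216 m, against 0.215 nominal. Handing in.

Run:
```python
from act import *
robot.job_done(); print(st())
```

```text
the job is handed in; nothing more can be done
the job is handed in; nothing more can be done
```

The three scrapers from the rack are now in the case, in bays 5, 4 and 3, beside the one already stored in bay 1. The lid is slid shut and the job was handed in at about 88 s; no verdict is reported.

**What I did:** I slid the lid right back until it met its stop. Each scraper was drawn straight up by its grip, carried upright and lowered until it touched the floor of its bay. While I carried the second scraper, the rack was knocked about 3 cm aside, so I measured it again before the last pick.

**Last checks:**
- **Scrapers:** each touched down within about 1 mm of the expected height. A wrist picture taken before closing shows all four grips upright and level.
- **Lid:** it travelled about 0.216 m between its two stops, against 0.215 m nominal. The final pictures show only a thin line, about 1 mm, at the case wall.
- **Case and arm:** the case looks unmoved. The arm ended clear above the table, with near-zero force on the tool.

**What disagreed:** the heights I triangulated for the grips and the case rim mostly came out 3–10 mm below the given ones. I used the given heights, and the contacts bore them out. I did not check the timer and the baking cups separately afterwards, but no move went near them.

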